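# Unlatch the electrode arm from its ball mount, dip the electrode and hold it raised

## Task

Take the electrode arm off its ball mount: squeeze the red sprung latch tab sideways towards the black grip plate until it stops, and with it squeezed lift the coupler straight up off the ball. Then dip the tip of the electrode about 3 cm deep into the open beaker for a moment, raise it straight up again until the tip is about 10 cm above the beaker's rim, and finish there, still holding the arm level and still over the beaker. Do not push the beaker about or tip it, and leave the aluminium tube block and the purple-capped dye bottle where they are.

Things in the scene. Friction and masses are not known exactly. Their poses are not given: they have to be found in the camera images.
- mount: fixed ball mount: round dark steel foot 84 mm wide, 11 mm high, steel column, flat round seat collar 48 mm wide with its top 60 mm above the bench, thin neck, and a brass ball 24 mm wide whose top is 85 mm above the bench; the latch catches under the ball. Origin: centre of the foot's underside; z up through the ball
- coupler: loose electrode arm, 0.2 to 0.36 kg, seated on the mount's collar with the ball inside its hollow grey head (40x40x34 mm, open below). Origin: centre of the head's underside, on the ball's axis; z up; x along the aluminium tongue that carries the upright electrode 65 mm out. Two upright plates on the head are the grip. With the latch open it lifts straight up; 26 mm clears the ball
- coupler_grip (a point): on the coupler's z axis 66 mm above its origin, coupler's axes; mid-height of the grip plates (each 24 mm along x, z 46 to 84 mm above the origin). Black plate fixed, outer face at y +13.5 mm; red one is the latch tab, outer face at y -22.5 mm, -13.5 mm when squeezed. So close the pinch along y about this point. A bar crosses the head below, up to 40 mm above the origin
- latch (a joint): travel of the red latch tab along the coupler's +y (m): 0 shut, 0.009 at its stop. Open from 0.0075. Spring: 4.8 N at 0 rising to 8.4 N at the stop, and it shuts when let go; pinch with 20 N or more
- latch_tab (a point): centre of the outer face of the red latch tab
- electrode_tip (a point): lowest point of the electrode (white rod 10 mm thick, blue cap on top, held in a boss 22 mm wide whose underside is 52 mm above this point): 65 mm along the coupler's x and 44 mm below its origin, i.e. 65 mm along x and 110 mm below coupler_grip; 16 mm above the bench when seated
- beaker: loose empty clear glass beaker, 51 mm wide, 70 mm high, 45 g, open at the top, inside about 40 mm wide and 65 mm deep. Origin: centre of its underside
- beaker_mouth (a point): centre of the beaker's mouth, level with its rim, 70 mm above its underside
- cold_block: bystander: aluminium tube block 60x90x36 mm, to be left alone; origin at the centre of its underside
- dye_bottle: bystander: small white bottle with a purple cap, 29 mm wide, 63 mm high, to be left alone; origin at the centre of its underside
There are look-alikes about, which are no part of the job. There is more than one size of the beaker; the one meant has the size given above.

How it is judged (in metres and radians):
On the way, in this order (a step that is already met when the one before it is completed fails the run):
1. the latch is squeezed open while the coupler still sits on the ball (value of joint latch above 0.007 m and z of coupler in the frame of mount below 0.068 m and horizontal distance between coupler and mount below 0.006 m and contact force between the fingers and coupler above 1 N), for 0.1 s.
2. the coupler is lifted clear of the ball, held by the fingers (z of coupler in the frame of mount above 0.09 m and contact force between the fingers and coupler above 1 N and contact force between coupler and mount below 0.1 N), for 0.1 s.
3. the electrode's tip is dipped at least 15 mm below the rim inside the upright beaker (z of electrode_tip in the frame of beaker_mouth between -0.068 and -0.015 m and horizontal distance between electrode_tip and beaker_mouth below 0.021 m and angle between beaker's own z axis and vertical below 0.15 rad and contact force between the fingers and coupler above 1 N), for 0.2 s.
At the end, for the whole second after the job is handed in: Fingers hold the coupler by its squeezed latch (6 mm or more), still, level within 15 degrees, clear of mount and beaker, the electrode's tip 60 to 160 mm above the rim and within 35 mm of the beaker's axis; beaker upright on the bench, within 30 mm of its start (z of electrode_tip in the frame of beaker_mouth between 0.06 and 0.16 m and horizontal distance between electrode_tip and beaker_mouth below 0.035 m and angle between coupler's own z axis and vertical below 0.26 rad and contact force between the fingers and coupler above 2 N and contact force between coupler and mount below 0.1 N and contact force between coupler and beaker below 0.1 N and value of joint latch above 0.006 m and linear speed of coupler below 0.04 m/s and angle between beaker's own z axis and vertical below 0.1 rad and height (world z) of beaker below 0.01 m and distance of beaker from where it was at the start of the episode below 0.03 m); the arm keeps its last pose, push and grip.
It fails at once if the beaker is tipped (angle between beaker's own z axis and vertical above 0.3 rad).
It fails at once if the tube block or the dye bottle is disturbed (distance of any of cold_block, dye_bottle from where it was at the start of the episode above 0.03 m).
It also fails if it takes over 40 s, if anything falls off the work surface, if the arm or the gripper's body presses on something with over 40 N, if the wrist force passes 120 N, or if a joint passes its speed limit or range.

## Robot

A 6-joint arm with a two-finger parallel gripper is mounted at the origin on a cart in front of the work surface, level with it; the furniture and walls round the work are solid. World frame = base frame: x ahead of the robot, y to its left, z up, the work surface at z = 0. Lengths are in m, angles in degrees, forces in N, time in s.
With the tool pointing down it reaches from about 0.25 to 0.725 m from the base axis. Payload 9.7 kg.
Tool frame: the origin (TCP) lies at the very end of the fingers, on their centre line; the grasp point (between the pads) lies 19 mm behind it (bot.hold_point_z is the distance from the TCP to the grasp point, in m); z points along the fingers, y is the line along which they close (so a half turn about z gives the same grasp; the last joint's range is limited). The gripper opens to 85 mm and grips with 20 to 120 N. Pads are 22 mm wide; open, the fingers measure 114 mm over their backs; the gripper's body (76 mm by 85 mm) begins 54 mm behind the grasp point. The pads swing forward as they close: fully open they stand 13 mm farther back than shut.
Start: joints at [70.703, 4.979, 10.078, 95.1, 0, 90], TCP at [0.182, 0.519, 0.231] pointing down, gripper open.
Joint ranges: [-179.16, 179.16], [-48.56, 103.87], [-65.8, 70.77], [-126.05, 130.52], [-82.76, 87.17], [-180, 180]. Speed limits (degrees/s): [127.2, 127.2, 147.25, 180, 180, 180].

## Interface

Orientations are given as [roll, pitch, yaw] about the fixed x, y, z axes, in that order (R = Rz(yaw) Ry(pitch) Rx(roll)).
In Python, from workcell import bot gives the robot as it stands.
- The arm moves only by the tool play_rows, never from a script. Its argument "targets" is a list of rows, each an object with "grip": the closure in counts, from 0 (fully open) to 255 (shut); "linear": the shift along the world's x, y, z in cm, a list of three; "delta_rot": the turn, a rotation vector about the world's x, y, z in rad, a list of three. A call has 1 to 10 rows; each row is the pose to reach, as a shift and turn from the pose commanded when the call began; what a row does not reach only later rows make up. A row lasts 1/10 s, in which the tool goes at most 50 mm and 8.59 degrees, less where a joint would pass 70% of its speed; a pose out of reach is approached as far as the arm can. A call with a gripper value outside its range is refused whole. The fingers move at their own pace and stop on an object; "force" is the grip in N (left out, the last holds). Time passes only in rows, so rows that repeat a pose let the fingers close. It gives the time, the measured TCP pose, the force, the opening and the grip force at its end, in the units of the state.
- bot.get_obs(): the state, without advancing time (a new reading comes with each control period).
- bot.camera(name): name is "side" or "top"; returns a dict with "color" (400x640x3 uint8, red, green, blue), "range_z" (400x640 float32, m along the optical axis (not along the pixel's ray), 0 where there is no reading), "fov_y" (degrees; the focal length in pixels is half the picture's height over the tangent of half this angle, whatever the lens; pixels are square), "cx", "cy" (the principal point, pixels), "dist_coeffs" ([k1, k2, p1, p2, k3] as OpenCV has them; the pictures are not rectified), "world_to_cam" (4x4, takes a point from world to camera coordinates). Camera axes: x right, y up, looking along -z (the intrinsics and any distortion apply to the point x, -y, -z); pixel columns grow to the right and rows downward; lengths in m; the calibration is good to about 2 mm. A picture is of the moment at which its call begins.
- bot.job_done(): hands the job in; it is judged then, once.
Trained networks look in a picture, given as the dict that the camera call returned (one of the last four; its "shot" number tells which), for a name from the list of things; names that differ only in an ending like _2 or _b are one class to them, and where a whole thing is asked for, a point or a joint stands for the part that bears it (a point fixed in the world has none). Each returns a list of dicts, best first, with "conf" (0 to 1); they miss things now and then, are a little off and sometimes report something else, mostly with a low value. They report only what shows in the picture. A call takes as long as a camera call. They do not tell look-alikes from the thing itself.
- bot.search_frame(picture, target): "box" ([left, top, right, bottom] in pixels, round what is visible of it).
- bot.trace(picture, target): "pixels" (400x640 bool, what is visible of it) and "box" ([left, top, right, bottom] in pixels, round what is visible of it).
- bot.pinpoint(picture, target): "pixel" ([column, row] in pixels: a listed point, or the origin of a listed thing).
The state is a dict: "time": time; "q": joint angles; "qd": joint speeds; "joint_efforts": joint torques, N m; "ee_pos": TCP position; "tcp_rot": TCP orientation; "wrist_force": force on the tool from outside, world axes, zero at the start; "torque": the same for the moment, N m; "opening": finger opening in m; "grasp_force": force on a finger pad.
Only numpy, scipy, OpenCV 4.12 (cv2) and the standard library are available. Lean on these libraries where they do the work, as an engineer would, in place of code of your own. Each camera call takes 0.05 s, during which the arm holds its last target. There are 200 camera calls.

## Working session

There is one attempt and no reset: what is moved stays moved. The work goes in short steps, Python scripts to look and compute and a tool call to move; the robot and the scene stay as the last step left them, time stands still between calls to the robot, and variables do not carry over. Pictures are saved under pics/ and viewed, at most 10 in all, crops included, and the job is handed in when it is done.

Besides the shell and the picture viewer there is one more tool, called after ">>>" by a JSON object that holds its "name" and its "arguments", one argument or row to a line. play_rows: Moves the arm, as the interface text tells. Its arguments: {"type":"object","properties":{"targets":{"type":"array","items":{"type":"object","properties":{"grip":{"type":"number"},"linear":{"type":"array","items":{"type":"number"}},"delta_rot":{"type":"array","items":{"type":"number"}}}}},"force":{"type":"number"}},"required":["targets"]}

```bash
mkdir -p pics
cat > h.py <<'E'
import numpy as np, cv2
from workcell import bot
def K(p):
    f=200/np.tan(np.radians(p["fov_y"]/2)); return np.array([[f,0,p["cx"]],[0,f,p["cy"]],[0,0,1.]])
def ray(p,px):
    px=np.atleast_2d(np.array(px,float))
    u=cv2.undistortPoints(px[:,None],K(p),np.array(p["dist_coeffs"],float))[:,0]
    d=np.c_[u[:,0],-u[:,1],-np.ones(len(u))]
    T=np.linalg.inv(p["world_to_cam"]); return T[:3,3],d@T[:3,:3].T
def at_z(p,px,z):
    o,d=ray(p,px); return o+d*((z-o[2])/d[:,2])[:,None]
def at_depth(p,px):
    px=np.atleast_2d(px); o,d=ray(p,px); i=np.round(px).astype(int)
    r=p["range_z"][i[:,1],i[:,0]]; return o+d*r[:,None]
def proj(p,X):
    X=np.atleast_2d(X); c=X@p["world_to_cam"][:3,:3].T+p["world_to_cam"][:3,3]
    c=c*[1,-1,-1]; return cv2.projectPoints(c,np.zeros(3),np.zeros(3),K(p),np.array(p["dist_coeffs"],float))[0][:,0]
def tri(p1,a,p2,b):
    o1,d1=ray(p1,a);o2,d2=ray(p2,b);d1=d1[0];d2=d2[0]
    s=np.linalg.lstsq(np.c_[d1,-d2],o2-o1,rcond=None)[0]
    A=o1+s[0]*d1;B=o2+s[1]*d2; return (A+B)/2,np.linalg.norm(A-B)
E
python3 - <<'E'
from h import *
np.set_printoptions(precision=4,suppress=True)
for n in("top","side"):
    p=bot.camera(n); cv2.imwrite(f"pics/{n}0.png",p["color"][...,::-1])
    print(n,np.linalg.inv(p["world_to_cam"])[:3].round(3).tolist())
    for t in("mount","coupler","coupler_grip","latch_tab","electrode_tip","beaker","beaker_mouth","cold_block","dye_bottle"):
        print(t,"PP",[(round(d["conf"],2),np.round(d["pixel"],1).tolist(),at_depth(p,d["pixel"])[0].round(3).tolist()) for d in bot.pinpoint(p,t)][:4],
         "BOX",[(round(d["conf"],2),np.round(d["box"]).tolist()) for d in bot.search_frame(p,t)][:4])
E
```

```text
top [[0.004, 0.984, -0.176, 0.458], [-1.0, 0.001, -0.018, -0.274], [-0.017, 0.177, 0.984, 0.934]]
mount PP [] BOX [(0.64, [220.0, 221.0, 262.0, 264.0])]
coupler PP [(0.88, [235.3, 241.2], [0.524, -0.119, 0.144])] BOX [(0.76, [217.0, 196.0, 248.0, 249.0])]
coupler_grip PP [(0.78, [225.6, 236.2], [0.537, -0.092, 0.096])] BOX [(0.57, [215.0, 194.0, 251.0, 255.0]), (0.33, [222.0, 229.0, 244.0, 246.0])]
latch_tab PP [(0.56, [241.2, 241.1], [0.528, -0.122, 0.103])] BOX [(0.64, [227.0, 233.0, 243.0, 244.0])]
electrode_tip PP [(0.84, [242.6, 212.0], [0.596, -0.103, -0.001]), (0.58, [240.2, 240.5], [0.528, -0.121, 0.112])] BOX [(0.78, [216.0, 199.0, 247.0, 248.0])]
beaker PP [(0.79, [327.0, 209.6], [0.6, -0.275, 0.003]), (0.57, [402.9, 189.3], [0.642, -0.429, 0.003]), (0.55, [394.2, 234.1], [0.551, -0.409, 0.004])] BOX [(0.86, [383.0, 216.0, 412.0, 247.0]), (0.78, [398.0, 179.0, 419.0, 197.0]), (0.77, [309.0, 180.0, 348.0, 227.0]), (0.32, [234.0, 135.0, 282.0, 177.0])]
beaker_mouth PP [(0.7, [400.0, 230.3], [0.559, -0.422, 0.0]), (0.67, [329.1, 198.4], [0.624, -0.279, 0.001]), (0.52, [410.7, 
[... 1216 characters left out ...]
0.62, [303.7, 201.6], [0.638, -0.411, -0.001]), (0.51, [333.4, 289.4], [0.594, -0.114, -0.0])] BOX [(0.86, [326.0, 175.0, 349.0, 204.0]), (0.82, [298.0, 182.0, 312.0, 197.0]), (0.61, [306.0, 194.0, 337.0, 242.0])]
beaker_mouth PP [(0.87, [336.2, 180.6], [0.549, -0.43, 0.049]), (0.75, [304.6, 184.1], [0.632, -0.448, 0.03]), (0.57, [320.6, 204.7], [0.602, -0.309, 0.07])] BOX [(0.98, [306.0, 195.0, 337.0, 243.0]), (0.86, [326.0, 175.0, 346.0, 207.0]), (0.59, [297.0, 181.0, 308.0, 203.0])]
cold_block PP [(0.62, [277.3, 287.0], [0.709, -0.103, 0.035])] BOX [(0.68, [256.0, 259.0, 301.0, 293.0])]
dye_bottle PP [(0.75, [281.4, 249.9], [0.7, -0.229, 0.009])] BOX [(0.67, [276.0, 227.0, 290.0, 249.0])]
```

Run:
```python
import cv2
import numpy as np
a=cv2.imread("pics/top0.png")[120:300,190:430];b=cv2.imread("pics/side0.png")[150:330,220:460]
cv2.imwrite("pics/both.png",np.vstack([cv2.resize(i,None,fx=1.65*2*0.99,fy=3.3*.5*2*0.99/1.0*0.5*2/2*1,interpolation=2) if 0 else cv2.resize(i,(400*1,300),interpolation=2) for i in (a,b)]) if 0 else np.hstack([cv2.resize(i,(400,300),interpolation=2) for i in (a,b)]))
cv2.imwrite("pics/b2.png",cv2.resize(np.hstack([cv2.imread("pics/side0.png")[225:315,320:400],cv2.imread("pics/top0.png")[180:270,200:280]]),(800,450),interpolation=2))
```

```text
(no output)
```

View pics/both.png

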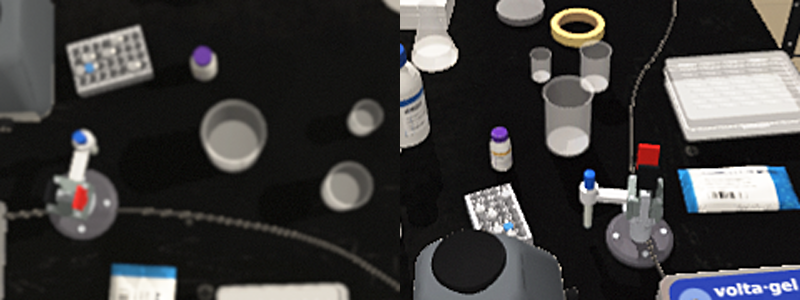

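View pics/b2.png

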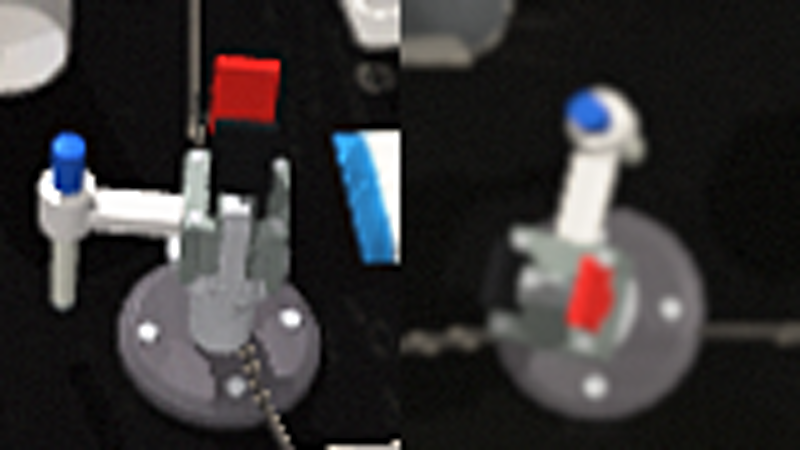

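```bash
cat > m.py <<'E'
from h import *
np.set_printoptions(precision=4,suppress=True)
P={n:bot.camera(n) for n in("top","side")}
for n,p in P.items():
    c=cv2.cvtColor(p["color"],cv2.COLOR_RGB2HSV)
    for t,z in(("mount",0),("coupler",.06),("coupler_grip",.126),("latch_tab",.126),("electrode_tip",.016)):
        for d in bot.pinpoint(p,t)[:2]: print(n,t,round(d["conf"],2),at_z(p,d["pixel"],z)[0])
    # foot, and beakers
    for t in("mount","coupler"):
        for d in bot.trace(p,t)[:1]:
            ys,xs=np.nonzero(d["pixels"]); X=at_depth(p,np.c_[xs,ys].astype(float)); k=p["range_z"][ys,xs]>0; X=X[k]
            if t=="mount":
                Y=X[(X[:,2]>.005)&(X[:,2]<.017)]
                hull=cv2.convexHull(Y[:,:2].astype(np.float32)); print(n,"foot circ",cv2.minEnclosingCircle(hull),len(Y))
            np.save(f"{n}_{t}.npy",X)
    m=((c[...,0]<8)|(c[...,0]>172))&(c[...,1]>170)&(c[...,2]>90)
    b=(abs(c[...,0].astype(int)-112)<12)&(c[...,1]>170)&(c[...,2]>70)
    win=np.zeros_like(m); 
    if n=="top": win[190:260,210:255]=1
    else: win[225:300,320:385]=1
    for nm,mm in(("red",m),("blue",b)):
        ys,xs=np.nonzero(mm&win); X=at_depth(p,np.c_[xs,ys].astype(float)); print(n,nm,len(xs),(xs.mean(),ys.mean()),np.median(X,0),X.min(0),X.max(0))
    for d in bot.trace(p,"beaker")[:4]:
        B=d["box"]; cx=(B[0]+B[2])/2
        # width at rim height
        ys,xs=np.nonzero(d["pixels"]); W=at_z(p,np.c_[xs,ys].astype(float),.07)
        r=lambda q,z:at_z(p,q,z)[0]
        mid=(B[1]+B[3])/2
        print(n,"bk",round(d["conf"],2),np.round(B),"w(z=.07)",np.linalg.norm(r([B[0],mid],.07)-r([B[2],mid],.07)),"near/far edge z0,z.07",r([cx,B[3]],0),r([cx,B[1]],.07),r([cx,mid],.035))
E
python3 m.py
```

```text
top coupler 0.67 [ 0.694 -0.137  0.06 ]
top coupler 0.61 [ 0.5313 -0.0997  0.06  ]
top coupler_grip 0.86 [ 0.5345 -0.0921  0.126 ]
top latch_tab 0.48 [ 0.5313 -0.1232  0.126 ]
top electrode_tip 0.83 [ 0.5922 -0.1044  0.016 ]
top electrode_tip 0.72 [ 0.6948 -0.2479  0.016 ]
top foot circ ((0.5351439714431763, -0.10112866759300232), 0.04219401627779007) 709
top red 77 (np.float64(237.62337662337663), np.float64(238.97402597402598)) [ 0.5288 -0.121   0.1374] [ 0.5194 -0.124   0.1025] [ 0.5398 -0.1164  0.1469]
top blue 36 (np.float64(236.38888888888889), np.float64(201.58333333333334)) [ 0.5983 -0.1119  0.1116] [ 0.5923 -0.1187 -0.0015] [ 0.6245 -0.0828  0.1134]
top bk 0.89 [307. 181. 349. 224.] w(z=.07) 0.07925782766690376 near/far edge z0,z.07 [ 0.5722 -0.2776  0.    ] [ 0.6446 -0.2773  0.07  ] [ 0.6097 -0.2774  0.035 ]
top bk 0.82 [399. 177. 419. 201.] w(z=.07) 0.03910453540716028 near/far edge z0,z.07 [ 0.6195 -0.4417  0.    ] [ 0.653  -0.4306  0.07  ] [ 0.637  -0.4362  0.035 ]
top bk 0.78 [381. 219. 412. 244.] w(z=.07) 0.05739766188777492 near/far edge z0,z.07 [ 0.5311 -0.4135  0.  
[... 584 characters left out ...]
31] [ 0.4869 -0.2658 -0.0008] [0.674  0.3884 0.6528]
side blue 70 (np.float64(333.1142857142857), np.float64(256.5285714285714)) [ 0.5968 -0.108   0.1069] [ 0.579  -0.2238 -0.0004] [ 0.6023 -0.1035  0.1146]
side bk 0.82 [326. 175. 347. 207.] w(z=.07) 0.051080958846931306 near/far edge z0,z.07 [ 0.5533 -0.379   0.    ] [ 0.5494 -0.4266  0.07  ] [ 0.5513 -0.4031  0.035 ]
side bk 0.77 [308. 194. 334. 244.] w(z=.07) 0.06107230721993989 near/far edge z0,z.07 [ 0.6066 -0.2499  0.    ] [ 0.5973 -0.3496  0.07  ] [ 0.6021 -0.2982  0.035 ]
side bk 0.76 [297. 181. 309. 195.] w(z=.07) 0.029266211474276195 near/far edge z0,z.07 [ 0.6374 -0.4386  0.    ] [ 0.6378 -0.4069  0.07  ] [ 0.6375 -0.4238  0.035 ]
```

Run:
```python
from h import *
np.set_printoptions(precision=3,suppress=True,linewidth=200)
o=bot.get_obs(); print(o["time"],o["ee_pos"],o["tcp_rot"],o["q"],o["opening"])
H=np.full((16,24),-1.)
for n in("top","side"):
    p=bot.camera(n); ys,xs=np.mgrid[0:400:2,0:640:2]; q=np.c_[xs.ravel(),ys.ravel()].astype(float)
    q=q[p["range_z"][ys.ravel(),xs.ravel()]>0]; X=at_depth(p,q)
    i=((X[:,0]-.1)/.05).astype(int); j=((X[:,1]+.6)/.05).astype(int)
    k=(i>=0)&(i<16)&(j>=0)&(j<24); np.maximum.at(H,(i[k],j[k]),X[k,2])
print("cols y:",np.arange(24)*.05-.6)
for r in range(16): print(round(.1+.05*r,2),(H[r]*100).round().astype(int).tolist())
```

```text
2.8 [0.182 0.519 0.231] [-179.999   -0.001  160.703] [70.704  4.979 10.078 95.1    0.001 90.001] 0.08524866748459498
cols y: [-0.6  -0.55 -0.5  -0.45 -0.4  -0.35 -0.3  -0.25 -0.2  -0.15 -0.1  -0.05  0.    0.05  0.1   0.15  0.2   0.25  0.3   0.35  0.4   0.45  0.5   0.55]
0.1 [45, -100, -100, -100, -100, -100, -100, -100, 0, 1, 22, 22, 20, 4, 0, 0, -100, -100, -100, -100, -100, -100, -100, -100]
0.15 [45, -100, -100, -100, -100, -100, -100, -100, 0, 0, 0, 0, 0, 0, 0, 0, -100, -100, -100, -100, -100, -100, -100, -100]
0.2 [45, 0, 0, 5, 5, 5, 5, 0, 0, 1, 0, 0, 0, 0, 0, 0, 0, 0, 0, 0, -100, -100, -100, -100]
0.25 [45, 0, 0, 5, 5, 5, 5, 0, 0, 0, 1, 0, 0, 0, 1, 0, 0, 1, 3, 3, -100, -100, -100, -100]
0.3 [47, 0, 0, 5, 5, 5, 5, 1, 2, 1, 0, 6, 6, 6, 6, 6, 6, 0, 3, 1, -100, -100, -100, -100]
0.35 [48, 1, 1, 5, 5, 5, 5, 1, 2, 1, 0, 6, 6, 6, 6, 6, 6, 0, 3, 1, -100, -100, -100, -100]
0.4 [48, 1, 1, 5, 5, 5, 5, 1, 2, 2, 0, 6, 6, 6, 6, 6, 6, 0, 3, 3, -100, -100, -100, -100]
0.45 [49, 0, 1, 1, 1, 1, 0, 1, 1, 1, 1, 6, 6, 6, 6, 6, 6, 0, 0, 0, 0, -100, -100, -100]
0.5 [50, 2, 1, 7, 7, 1, 1, 1, 1, 15, 15, 6, 6, 5, 0, 1, 0, 0, 0, 0, 0, -100, -100, -100]
0.55 [50, 2, 0, 7, 7, 10, 10, 10, 0, 12, 10, 0, 0, 0, 1, 0, 0, 0, 1, 2, 2, -100, -100, -100]
0.6 [50, 2, 5, 5, 0, 10, 10, 10, 0, 11, 5, 7, 7, 6, 0, 0, 0, 0, 8, 2, 2, -100, -100, -100]
0.65 [50, 0, 0, 5, 0, 0, 6, 6, 4, 4, 8, 14, 14, 11, 0, 1, 0, 11, 11, 11, 3, -100, -100, -100]
0.7 [50, 1, 0, 0, 50, 51, 52, 53, 54, 54, 54, 54, 54, 54, 54, 54, 54, 54, 54, 11, -100, -100, -100, -100]
0.75 [50, 11, 11, 0, 1, 1, 52, 52, 54, 54, 52, 52, 54, 52, 52, 52, 52, 54, 54, 11, -100, -100, -100, -100]
0.8 [6, 11, 11, 0, 11, 15, 52, 52, 55, 56, 56, 52, 52, 60, 60, 56, 52, 52, 8, 0, 1, 0, -100, -100]
0.85 [6, 0, 0, 0, 0, 15, 12, 0, 53, 19, 56, 52, 0, 55, 59, 0, 11, 11, 0, 10, 7, 0, -100, -100]
```

>>> {"name": "play_rows", "arguments": {
  "targets": [
    {"linear": [17,-30,2],"delta_rot": [0,0,0.08],"grip": 0},
    {"linear": [17,-30,2],"delta_rot": [0,0,0.08],"grip": 0},
    {"linear": [17,-30,2],"delta_rot": [0,0,0.08],"grip": 0},
    {"linear": [17,-30,2],"delta_rot": [0,0,0.08],"grip": 0},
    {"linear": [17,-30,2],"delta_rot": [0,0,0.08],"grip": 0},
    {"linear": [17,-30,2],"delta_rot": [0,0,0.08],"grip": 0},
    {"linear": [17,-30,2],"delta_rot": [0,0,0.08],"grip": 0},
    {"linear": [17,-30,2],"delta_rot": [0,0,0.08],"grip": 0}
  ],
  "force": 30
}}

```text
time: 3.7
ee_pos: [0.3537, 0.2152, 0.252]
tcp_rot: [180.0, 0.1, 164.9]
wrist_force: [0.5, 1.4, -0.0]
opening: 0.0854
grasp_force: 0.0
```

```bash
python3 -c "
from workcell import bot
o=bot.get_obs();print(o['q'],o['ee_pos'],o['tcp_rot'])"
```

```text
[ 3.13613908e+01 -1.29765869e+01 -4.53239766e+00  9.83732785e+01
 -5.93084514e-02  4.64286310e+01] [0.3537298  0.21524506 0.25196427] [1.79989503e+02 9.18456777e-02 1.64932715e+02]
```

>>> {"name": "play_rows", "arguments": {
  "targets": [
    {"linear": [18.2,-31.9,-1],"delta_rot": [0,0,0.091],"grip": 0},
    {"linear": [18.2,-31.9,-1],"delta_rot": [0,0,0.091],"grip": 0},
    {"linear": [18.2,-31.9,-1],"delta_rot": [0,0,0.091],"grip": 0},
    {"linear": [18.2,-31.9,-1],"delta_rot": [0,0,0.091],"grip": 0},
    {"linear": [18.2,-31.9,-1],"delta_rot": [0,0,0.091],"grip": 0},
    {"linear": [18.2,-31.9,-1],"delta_rot": [0,0,0.091],"grip": 0},
    {"linear": [18.2,-31.9,-1],"delta_rot": [0,0,0.091],"grip": 0},
    {"linear": [18.2,-31.9,-1],"delta_rot": [0,0,0.091],"grip": 0},
    {"linear": [18.2,-31.9,-1],"delta_rot": [0,0,0.091],"grip": 0},
    {"linear": [18.2,-31.9,-1],"delta_rot": [0,0,0.091],"grip": 0}
  ]
}}

```text
time: 4.7
ee_pos: [0.5336, -0.0992, 0.2411]
tcp_rot: [180.0, -0.0, 170.5]
wrist_force: [-0.7, 0.7, -0.2]
opening: 0.0854
grasp_force: 0.0
```

Run:
```python
from h import *
o=bot.get_obs();print(o["ee_pos"],o["tcp_rot"])
a=bot.camera("side")
g=lambda x:proj(a,x).round(1).tolist()
print("tcp,grip",g([[*o["ee_pos"]],[.534,-.1,.126]]))
for t in("coupler_grip","electrode_tip","mount"):print(t,[(round(d["conf"],2),np.round(d["pixel"]),at_z(a,d["pixel"],z)[0].round(4)) for d in bot.pinpoint(a,t)[:1] for z in [{"coupler_grip":.126,"electrode_tip":.016,"mount":0}[t]]])
cv2.imwrite("pics/s1.png",cv2.resize(a["color"][150:330,260:460,::-1],(660,594),interpolation=2))
```

```text
[ 0.53358819 -0.09918874  0.24109863] [ 1.79979711e+02 -4.58287684e-02  1.70495710e+02]
tcp,grip [[374.0, 203.6], [367.9, 250.7]]
coupler_grip [(0.62, array([366., 250.]), array([ 0.538 , -0.1035,  0.126 ]))]
electrode_tip [(0.95, array([333., 284.]), array([ 0.5946, -0.1144,  0.016 ]))]
mount [(0.83, array([364., 294.]), array([ 0.5332, -0.0968,  0.    ]))]
```

View pics/s1.png

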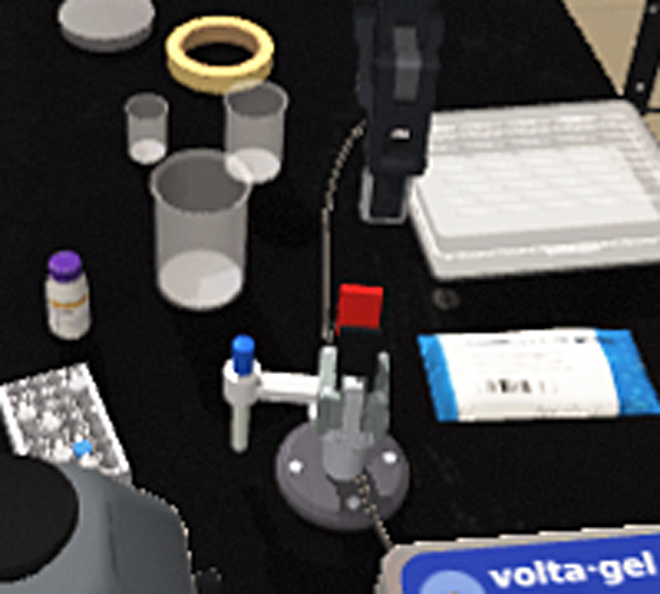

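>>> {"name": "play_rows", "arguments": {
  "targets": [
    {"linear": [0,-0.1,-4],"grip": 0},
    {"linear": [0,-0.1,-7.5],"grip": 0},
    {"linear": [0,-0.1,-10],"grip": 0},
    {"linear": [0,-0.1,-12],"grip": 0},
    {"linear": [0,-0.1,-13.3],"grip": 0},
    {"linear": [0,-0.1,-13.3],"grip": 0},
    {"linear": [0,-0.1,-13.3],"grip": 60}
  ]
}}

```text
validation failed for argument at $.ta...
```

Run:
```python
from h import *
a=bot.camera("side");b=bot.camera("top")
cv2.imwrite("pics/s2.png",cv2.resize(np.hstack([a["color"][200:310,310:420,::-1],b["color"][170:280,180:290,::-1]]),(800,400),interpolation=2))
```

```text
(no output)
```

View pics/s2.png

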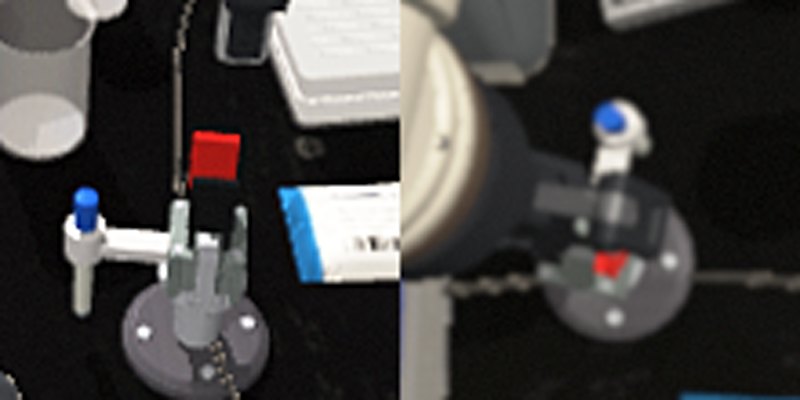

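The move was refused because every row needs delta_rot, so the arm hasn't moved. The picture shows the open gripper still above the coupler. I'll resend it with that field.

>>> {"name": "play_rows", "arguments": {
  "targets": [
    {"linear": [0,-0.1,-4],"delta_rot": [0,0,0],"grip": 0},
    {"linear": [0,-0.1,-7.5],"delta_rot": [0,0,0],"grip": 0},
    {"linear": [0,-0.1,-10],"delta_rot": [0,0,0],"grip": 0},
    {"linear": [0,-0.1,-12],"delta_rot": [0,0,0],"grip": 0},
    {"linear": [0,-0.1,-13.3],"delta_rot": [0,0,0],"grip": 0},
    {"linear": [0,-0.1,-13.3],"delta_rot": [0,0,0],"grip": 0},
    {"linear": [0,-0.1,-13.3],"delta_rot": [0,0,0],"grip": 60}
  ]
}}

```text
time: 5.7
ee_pos: [0.534, -0.1008, 0.1092]
tcp_rot: [180.0, 0.1, 170.5]
wrist_force: [0.5, 0.2, 0.4]
opening: 0.073
grasp_force: 0.0
```

Run:
```python
from h import *
a=bot.camera("side");b=bot.camera("top")
cv2.imwrite("pics/s3.png",cv2.resize(np.hstack([a["color"][200:310,310:420,::-1],b["color"][170:280,180:290,::-1]]),(800,400),interpolation=2))
```

```text
(no output)
```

View pics/s3.png

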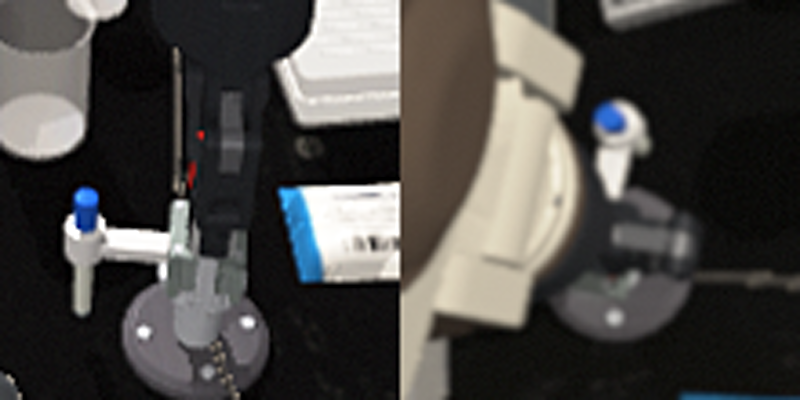

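The fingers straddle the plates: the near finger is at about (540, 200) in the left crop and the red tab shows just behind it. Closing now.

>>> {"name": "play_rows", "arguments": {
  "targets": [
    {"linear": [0,0,0],"delta_rot": [0,0,0],"grip": 120},
    {"linear": [0,0,0],"delta_rot": [0,0,0],"grip": 150},
    {"linear": [0,0,0],"delta_rot": [0,0,0],"grip": 255},
    {"linear": [0,0,0],"delta_rot": [0,0,0],"grip": 255},
    {"linear": [0,0,0],"delta_rot": [0,0,0],"grip": 255},
    {"linear": [0,0,0],"delta_rot": [0,0,0],"grip": 255},
    {"linear": [0,0,0],"delta_rot": [0,0,0],"grip": 255},
    {"linear": [0,0,0],"delta_rot": [0,0,0],"grip": 255},
    {"linear": [0,0,0],"delta_rot": [0,0,0],"grip": 255}
  ],
  "force": 35
}}

```text
time: 6.7
ee_pos: [0.5348, -0.1002, 0.1099]
tcp_rot: [179.9, 0.2, 170.5]
wrist_force: [1.7, 5.2, 7.3]
opening: 0.0255
grasp_force: 38.2
```

>>> {"name": "play_rows", "arguments": {
  "targets": [
    {"linear": [0,0,0],"delta_rot": [0,0,0],"grip": 255},
    {"linear": [0,0,0.5],"delta_rot": [0,0,0],"grip": 255},
    {"linear": [0,0,1],"delta_rot": [0,0,0],"grip": 255},
    {"linear": [0,0,2],"delta_rot": [0,0,0],"grip": 255},
    {"linear": [0,0,3],"delta_rot": [0,0,0],"grip": 255},
    {"linear": [0,0,4],"delta_rot": [0,0,0],"grip": 255},
    {"linear": [0,0,4],"delta_rot": [0,0,0],"grip": 255}
  ]
}}

```text
time: 7.4
ee_pos: [0.5345, -0.1012, 0.1504]
tcp_rot: [-180.0, 0.2, 170.5]
wrist_force: [1.3, 0.3, -3.3]
opening: 0.0253
grasp_force: 35.8
```

>>> {"name": "play_rows", "arguments": {
  "targets": [
    {"linear": [0,0,4],"delta_rot": [0,0,0],"grip": 255},
    {"linear": [0,0,8],"delta_rot": [0,0,0],"grip": 255},
    {"linear": [0,0,11],"delta_rot": [0,0,0],"grip": 255},
    {"linear": [0,0,13],"delta_rot": [0,0,0],"grip": 255},
    {"linear": [0,0,13],"delta_rot": [0,0,0],"grip": 255},
    {"linear": [0,0,13],"delta_rot": [0,0,0],"grip": 255}
  ]
}}

```text
time: 8.0
ee_pos: [0.5339, -0.101, 0.2774]
tcp_rot: [-180.0, -0.0, 170.5]
wrist_force: [-0.1, 0.3, -4.1]
opening: 0.0256
grasp_force: 36.1
```

Run:
```python
from h import *
np.set_printoptions(precision=4,suppress=True)
P={n:bot.camera(n) for n in("top","side")}
o=bot.get_obs(); print(o["time"],o["ee_pos"],o["tcp_rot"],o["opening"])
tz=o["ee_pos"][2]+.019-.11
for n,p in P.items():
    for d in bot.pinpoint(p,"electrode_tip")[:2]: print(n,"tip",round(d["conf"],2),at_z(p,d["pixel"],tz)[0],d["pixel"])
    for d in bot.pinpoint(p,"beaker_mouth")[:3]: print(n,"mouth",round(d["conf"],2),at_z(p,d["pixel"],.07)[0],d["pixel"])
    for d in bot.pinpoint(p,"beaker")[:3]: print(n,"bk",round(d["conf"],2),at_z(p,d["pixel"],0)[0],d["pixel"])
a,b=P["side"]["color"],P["top"]["color"]
cv2.imwrite("pics/s4.png",np.hstack([cv2.resize(i,(400,400),interpolation=2) for i in (a[130:310,280:460,::-1],b[140:270,320:450,::-1])]))
```

```text
8.1 [ 0.5334 -0.1009  0.2765] [179.9966  -0.1391 170.4984] 0.025210115542333943
top tip 0.8 [ 0.5973 -0.1063  0.1855] [224.3, 194.5]
top mouth 0.93 [ 0.6124 -0.2779  0.07  ] [328.5, 197.9]
top mouth 0.82 [ 0.5534 -0.4117  0.07  ] [400.5, 229.2]
top mouth 0.52 [ 0.6315 -0.4262  0.07  ] [407.1, 188.0]
top bk 0.97 [ 0.5521 -0.4113  0.    ] [394.9, 233.7]
top bk 0.61 [ 0.5988 -0.2739  0.    ] [326.4, 210.6]
top bk 0.6 [ 0.6379 -0.4356  0.    ] [405.8, 191.7]
side tip 0.7 [ 0.5942 -0.1044  0.1855] [336.8, 227.9]
side mouth 0.76 [ 0.6024 -0.3167  0.07  ] [320.3, 202.7]
side mouth 0.73 [ 0.5435 -0.3981  0.07  ] [340.1, 181.3]
side mouth 0.56 [ 0.6463 -0.4038  0.07  ] [299.9, 182.1]
side bk 0.77 [ 0.6059 -0.2935  0.    ] [319.6, 230.8]
side bk 0.5 [ 0.6405 -0.4154  0.    ] [302.5, 200.4]
side bk 0.49 [ 0.5559 -0.3959  0.    ] [334.6, 203.2]
```

View pics/s4.png

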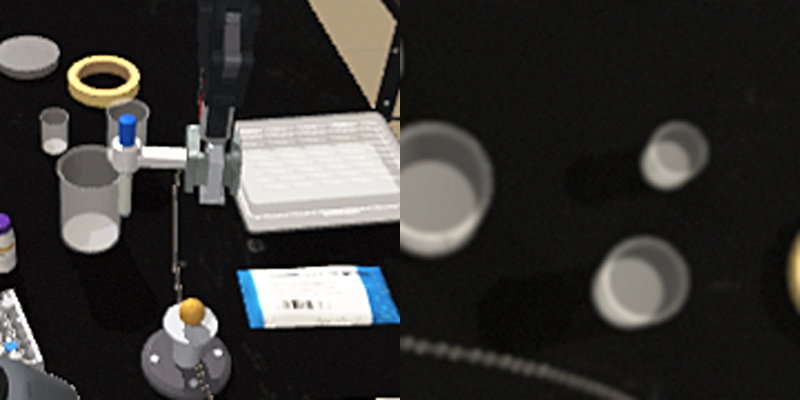

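>>> {"name": "play_rows", "arguments": {
  "targets": [
    {"linear": [-0.3,-2,0],"delta_rot": [0,0,0],"grip": 255},
    {"linear": [-0.9,-6,0],"delta_rot": [0,0,0],"grip": 255},
    {"linear": [-1.6,-10,0],"delta_rot": [0,0,0],"grip": 255},
    {"linear": [-2.3,-15,0],"delta_rot": [0,0,0],"grip": 255},
    {"linear": [-3.1,-20,0],"delta_rot": [0,0,0],"grip": 255},
    {"linear": [-3.8,-25,-0.5],"delta_rot": [0,0,0],"grip": 255},
    {"linear": [-4.4,-28,-1],"delta_rot": [0,0,0],"grip": 255},
    {"linear": [-4.6,-29.8,-2],"delta_rot": [0,0,0],"grip": 255},
    {"linear": [-4.6,-29.8,-4],"delta_rot": [0,0,0],"grip": 255},
    {"linear": [-4.6,-29.8,-4],"delta_rot": [0,0,0],"grip": 255}
  ]
}}

```text
time: 9.4
ee_pos: [0.4871, -0.3985, 0.2349]
tcp_rot: [179.8, -0.2, 170.5]
wrist_force: [0.1, 0.1, -3.8]
opening: 0.0252
grasp_force: 36.1
```

Run:
```python
from h import *
np.set_printoptions(precision=4,suppress=True)
P={n:bot.camera(n) for n in("top","side")}
o=bot.get_obs(); print(o["time"],o["ee_pos"],o["tcp_rot"],o["opening"])
tz=o["ee_pos"][2]+.019-.11; print(tz)
for n,p in P.items():
    print(n,"proj tip kin",proj(p,[[*(o["ee_pos"][:2]+[.0641,-.0107]),tz]]))
    for d in bot.pinpoint(p,"electrode_tip")[:1]: print(n,"tip",round(d["conf"],2),at_z(p,d["pixel"],tz)[0],d["pixel"])
    for d in bot.pinpoint(p,"beaker_mouth")[:3]: print(n,"mouth",round(d["conf"],2),at_z(p,d["pixel"],.07)[0],d["pixel"])
a,b=P["side"]["color"],P["top"]["color"]
cv2.imwrite("pics/s5.png",np.hstack([cv2.resize(i,(400,400),interpolation=2) for i in (a[120:230,290:400,::-1],b[170:270,340:440,::-1])]))
```

```text
9.5 [ 0.4878 -0.3981  0.2382] [179.96    -0.0481 170.5379] 0.025192064851002
0.14719476978304785
top proj tip kin [[405.9649 225.0871]]
top tip 0.57 [ 0.5447 -0.4068  0.1472] [404.9, 229.3]
top mouth 0.81 [ 0.548  -0.4087  0.07  ] [399.0, 232.1]
top mouth 0.78 [ 0.6124 -0.2756  0.07  ] [327.3, 197.9]
top mouth 0.7 [ 0.6313 -0.43    0.07  ] [409.1, 188.1]
side proj tip kin [[337.3407 153.5282]]
side tip 0.67 [ 0.5467 -0.4003  0.1472] [339.9, 155.3]
side mouth 0.96 [ 0.6093 -0.3143  0.07  ] [317.5, 203.5]
side mouth 0.7 [ 0.554  -0.4051  0.07  ] [335.7, 179.9]
side mouth 0.62 [ 0.6356 -0.402   0.07  ] [304.1, 182.3]
```

View pics/s5.png

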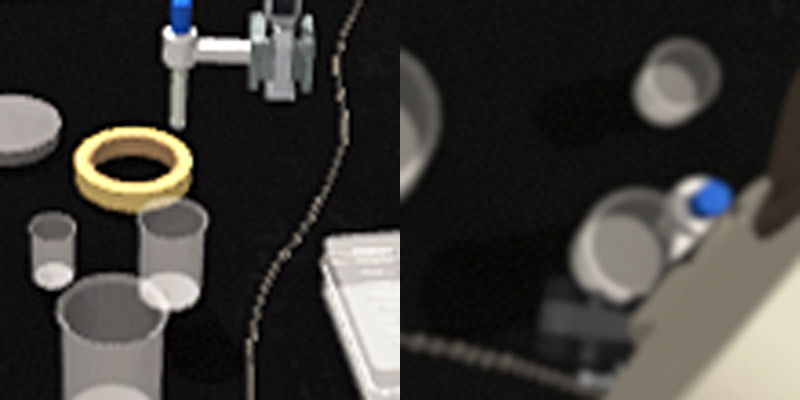

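>>> {"name": "play_rows", "arguments": {
  "targets": [
    {"linear": [0,-0.2,-2],"delta_rot": [0,0,0],"grip": 255},
    {"linear": [0,-0.2,-4],"delta_rot": [0,0,0],"grip": 255},
    {"linear": [0,-0.2,-6],"delta_rot": [0,0,0],"grip": 255},
    {"linear": [0,-0.2,-7.5],"delta_rot": [0,0,0],"grip": 255},
    {"linear": [0,-0.2,-8.5],"delta_rot": [0,0,0],"grip": 255},
    {"linear": [0,-0.2,-9],"delta_rot": [0,0,0],"grip": 255}
  ]
}}

```text
time: 10.3
ee_pos: [0.4878, -0.4006, 0.1479]
tcp_rot: [180.0, -0.0, 170.5]
wrist_force: [-0.8, -0.2, -3.8]
opening: 0.0251
grasp_force: 36.1
```

Run:
```python
from h import *
P={n:bot.camera(n) for n in("top","side")}
a,b=P["side"]["color"],P["top"]["color"]
cv2.imwrite("pics/s6.png",np.hstack([cv2.resize(i,(400,400),interpolation=2) for i in (a[140:220,300:380,::-1],b[180:260,350:430,::-1])]))
```

```text
(no output)
```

View pics/s6.png

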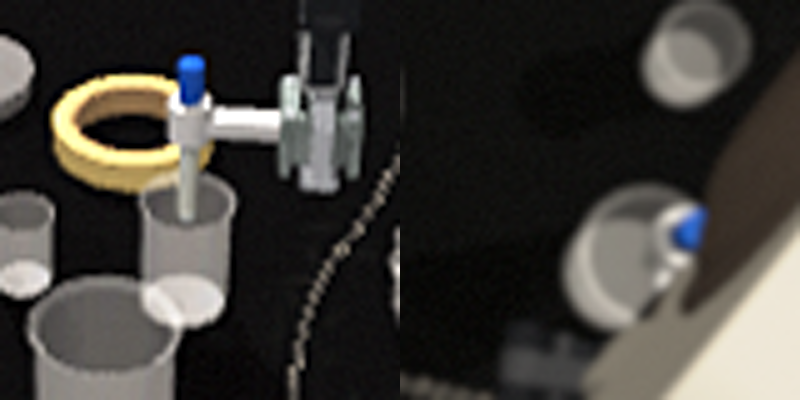

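The tip (188, 218 in the left crop) is inside the upright beaker and centred. Next: go deeper, pause, then raise.

>>> {"name": "play_rows", "arguments": {
  "targets": [
    {"linear": [0,0,-1],"delta_rot": [0,0,0],"grip": 255},
    {"linear": [0,0,-1.6],"delta_rot": [0,0,0],"grip": 255},
    {"linear": [0,0,-1.6],"delta_rot": [0,0,0],"grip": 255},
    {"linear": [0,0,-1.6],"delta_rot": [0,0,0],"grip": 255},
    {"linear": [0,0,-1.6],"delta_rot": [0,0,0],"grip": 255},
    {"linear": [0,0,-1.6],"delta_rot": [0,0,0],"grip": 255}
  ]
}}

```text
time: 11.0
ee_pos: [0.4879, -0.401, 0.1327]
tcp_rot: [-180.0, 0.0, 170.5]
wrist_force: [-0.2, 0.7, -3.0]
opening: 0.0253
grasp_force: 36.1
```

>>> {"name": "play_rows", "arguments": {
  "targets": [
    {"linear": [0,0,1],"delta_rot": [0,0,0],"grip": 255},
    {"linear": [0,0,3],"delta_rot": [0,0,0],"grip": 255},
    {"linear": [0,0,6],"delta_rot": [0,0,0],"grip": 255},
    {"linear": [0,0,9],"delta_rot": [0,0,0],"grip": 255},
    {"linear": [0,0,12],"delta_rot": [0,0,0],"grip": 255},
    {"linear": [0,0,13],"delta_rot": [0,0,0],"grip": 255},
    {"linear": [0,0,13],"delta_rot": [0,0,0],"grip": 255},
    {"linear": [0,0,13],"delta_rot": [0,0,0],"grip": 255},
    {"linear": [0,0,13],"delta_rot": [0,0,0],"grip": 255}
  ]
}}

```text
time: 11.9
ee_pos: [0.4875, -0.4006, 0.2603]
tcp_rot: [179.9, -0.1, 170.5]
wrist_force: [-0.5, -1.0, -4.4]
opening: 0.025
grasp_force: 36.1
```

Run:
```python
from h import *
p=bot.camera("side"); o=bot.get_obs(); print(o["time"],o["ee_pos"],o["tcp_rot"],np.abs(o["qd"]).max())
cv2.imwrite("pics/s7.png",cv2.resize(p["color"][110:220,290:400,::-1],(400,400),interpolation=2))
```

```text
11.95 [ 0.48743079 -0.40064578  0.26049571] [ 1.79925694e+02 -1.31331480e-01  1.70500724e+02] 0.3932114519348331
```

View pics/s7.png

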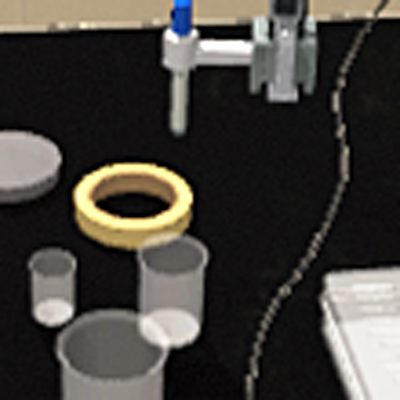

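The arm is held level, with the tip about 10 cm above the beaker. The beaker is upright at (173, 290) and hasn't moved.

```bash
python3 -c "
from workcell import bot
print(bot.job_done())"
```

```text
the job is handed in; nothing more can be done
None
```

I lifted the electrode arm off its ball mount with the latch squeezed, dipped the tip about 3 cm into the 51 mm beaker, raised it to about 10 cm above the rim and handed the job in with the arm still held level; no verdict came back.

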